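# Read a test plate's label over the light pad

### The job

Set the light pad's dimmer lever to the red 60-degree mark. Then lift the amber test plate out of its rack, find its frosted label end by the small notch in one corner, and hold that end still about 10 cm above the middle of the white window, the plate's long edges level and the plate leaned over so that the frosted label face looks obliquely upward, about 45 degrees. Finish while still holding it there, with the lever still at the mark and the blank plate, the wax tin and the tape measure left where they stand.

Things in the scene. Friction and masses are not known exactly. Their poses are not given: they have to be found in the camera images.
- test_plate: Loose orange-amber plate, 120 (x) x 8 (y) x 55 (z) mm, 0.08-0.17 kg, upright on a long edge in a rack slot, upper 38 mm free. Origin: middle of the lower edge. +x: to the frosted end, whose upper corner has a 12 mm square notch; +z up at start; +y: out of the label face, which alone bears the white frosted field with blue patch (30 mm at the +x end). Seen from the label side the notch is top left.
- label_end (a point): Centre of the frosted field on the label face of the test plate: 43 mm from the plate's middle along its +x, 4 mm along +y, 27.5 mm above its lower edge. Axes as the plate's.
- blank_plate: Loose plain sea-green plate, 120 x 8 x 55 mm, no notch and no frosting, standing in the other slot parallel to the test plate, 76 mm from it. Leave it alone. Origin: middle of the lower edge face.
- plate_rack: Fixed grey plastic rack with a black base, 150 (x) x 130 (y) x 22 mm high, standing on the bench at any yaw. Two slots along its x, at y = -38 and +38 mm, each 124 long, 11 wide and 17 mm deep (slot floor 5 mm above the bench). Origin: centre of the underside.
- light_pad: Fixed flat aluminium light pad, 110 (x) x 130 (y) x 30 mm high, with a white square window on top and a dimmer lever on its -y side (right-hand side seen from the robot). Origin: centre of the underside, z up. Its -x side faces the robot roughly.
- window (a point): Centre of the 70 x 70 mm white window, on the top face of the light pad, 31 mm above the bench. Axes as the light pad's.
- dimmer (a joint): Lever angle, 0 to 1.4 rad. At 0 it leans 0.698 rad (40 degrees) from upright toward the light pad's -x; it grows as the lever swings up and over toward +x, upright at 0.698. White marks at 0, 20, 40, 80 degrees, red mark at 60 degrees = 1.047 rad, 20 past upright. Light friction (about 1 N at the knob); stays where left.
- dimmer_hinge (a point): Point on the lever's hinge axis, in the lever's plane, 32 mm above the bench; the axis is the light pad's y. Axes as the light pad's. The blue quadrant disc with the marks (radius 46 mm about this axis, 8 mm thick) stands between lever and light pad, its face 7 mm from the lever's plane.
- dimmer_knob (a point): Centre of the lever's black barrel knob, a cylinder 20 mm in diameter and 24 mm long along the hinge axis (light pad's y), 80 mm from the hinge; the lever rod below it is 7 mm thick. Its two flat ends can be pinched from above, or the lever pushed; a pinched knob can lag some 5 mm behind the fingers, so check and correct.
- wax_tin: Bystander: loose round tin, 78 mm in diameter, 27 high, origin at the centre of its underside.
- tape_measure: Bystander: loose yellow tape measure, 41 x 78 x 64 mm high, origin at the centre of its underside.

How it is judged:
By the outcome, as a careful person would: the job done as asked, in the order asked, and still so for the second after the job is handed in, while the arm keeps its last pose, push and grip.
It also fails if it takes over 53 s, if anything falls off the work surface, if the arm or the gripper's body presses on something with over 40 N, if the wrist force passes 120 N, or if a joint passes its speed limit or range.

### The arm

A 6-joint arm with a two-finger parallel gripper is mounted at the origin on a cart in front of the work surface, level with it; the furniture and walls round the work are solid. World frame = base frame: x ahead of the robot, y to its left, z up, the work surface at z = 0. Lengths are in m, angles in rad, forces in N, time in s.
With the tool pointing down it reaches from about 0.275 to 0.875 m from the base axis. Payload 12.5 kg.
Tool frame: the origin (TCP) lies on the centre line of the jaws, within the pads' length; the fingertips stand r.finger_overhang ahead of it and the grasp point (between the pads) lies 3 mm ahead of it (r.finger_overhang is the distance from the TCP to the fingertips, in m); z points along the fingers, y is the line along which they close (so a half turn about z gives the same grasp; the last joint's range is limited). The gripper opens to 85 mm and grips with 20 to 120 N. Pads are 22 mm wide; open, the fingers measure 114 mm over their backs; the gripper's body (76 mm by 85 mm) begins 54 mm behind the grasp point. The pads swing forward as they close: fully open they stand 13 mm farther back than shut.
Start: joints at [1.253, 0.351, 1.652, -0, 1.139, -0.085], TCP at [0.127, 0.535, 0.253] pointing down, gripper open.
Joint ranges: [-2.75, 2.75], [-0.79, 2.1], [0.01, 2.65], [-1.57, 4.71], [0.07, 3.14], [-2.87, 2.87]. Speed limits (rad/s): [2.22, 2.22, 2.79, 3.14, 3.14, 3.14].

### API

Orientations are given as a unit quaternion [x, y, z, w].
In Python, from cell import r, optics gives the robot as it stands. The module is installed in compiled form; this text tells all that it offers. Calls block until the motion is done:
- r.move_to(position, orientation): joint-space move of the TCP to a pose.
- r.move_linear(position, rot=None, vel=0.15): straight line of the TCP; rot=None keeps the orientation; vel is the mean speed in m/s.
- r.set_joints(angles): joint-space move.
- r.set_gripper(opening, squeeze=None): opening from 0.0 (shut) to 1.0 (fully open); squeeze is the grip in N (None keeps the last); returns when the fingers have stopped.
- r.sleep(seconds).
- r.inverse_kinematics(position, orientation): joint angles nearest the present ones, or None.
- optics.get_image(name): name is "scene" or "top" or "wrist"; returns a dict with "pixels" (384x512x3 uint8, red, green, blue), "depth" (384x512 float32, m along the optical axis (not along the pixel's ray), 0 where there is no reading), "fx", "fy", "cx", "cy" (pixels), "camera_from_world" (4x4, takes a point from world to camera coordinates); the wrist camera has in their place "mount" (4x4, takes a point from camera to tool coordinates, whose origin is the TCP and whose axes are the flange's). Camera axes: x right, y down, z forward; pixel columns grow to the right and rows downward; lengths in m; the calibration is good to about 2 mm. A picture is of the moment at which its call begins: read the wrist's pose just before it.
A pose or a line that the arm cannot do raises r.PlanningError and nothing moves.
- r.hand_in(): hands the job in; it is judged then, once.
Readings, each from a call of its own:
- r.current_t(): time.
- r.current_q(): joint angles.
- r.current_qvel(): joint speeds.
- r.current_effort(): joint torques, N m.
- r.current_tool_pos(): TCP position.
- r.current_ee_rot(): TCP orientation.
- r.current_contact_force(): force on the tool from outside, world axes, zero at the start.
- r.current_torque(): the same for the moment, N m.
- r.current_opening(): opening from 0.0 (shut) to 1.0 (fully open).
- r.current_finger_force(): force on a finger pad.
Only numpy, scipy, OpenCV 4.12 (cv2) and the standard library are available. Lean on these libraries where they do the work, as an engineer would, in place of code of your own. Each camera call takes 0.05 s, during which the arm holds its last target. There are 200 camera calls.

## Working session

There is one attempt and no reset: what is moved stays moved. The work goes in short steps, each a Python script; the robot and the scene stay as the last script left them, time stands still between calls to the robot, and variables do not carry over. Pictures are saved under pics/ and viewed, at most 10 in all, crops included, and the job is handed in when it is done.

```bash
mkdir -p pics; cat > h.py <<'E'
import numpy as np, cv2
from scipy.spatial.transform import Rotation as R
from cell import r, optics
def shot(name):
    if name=="wrist":
        p=np.array(r.current_tool_pos()); q=r.current_ee_rot()
    im=optics.get_image(name)
    if name=="wrist":
        T=np.eye(4);T[:3,:3]=R.from_quat(q).as_matrix();T[:3,3]=p
        W=T@im["mount"]
    else: W=np.linalg.inv(im["camera_from_world"])
    im["W"]=W; return im
def plane(im,u,v,z):
    d=np.array([(u-im["cx"])/im["fx"],(v-im["cy"])/im["fy"],1.]); d=im["W"][:3,:3]@d; o=im["W"][:3,3]
    return o+d*(z-o[2])/d[2]
def cloud(im):
    h,w=im["depth"].shape; v,u=np.mgrid[:h,:w]; d=im["depth"]
    P=np.stack([(u-im["cx"])/im["fx"]*d,(v-im["cy"])/im["fy"]*d,d],-1)
    P=P@im["W"][:3,:3].T+im["W"][:3,3]; P[d==0]=np.nan; return P
def save(im,n): cv2.imwrite("pics/"+n,im["pixels"][:,:,::-1])
E
python3 - <<'E'
from h import *
for n in("scene","top"):
    im=shot(n); np.save(n,im,allow_pickle=True); save(im,n+".png"); print(n,im["W"][:3].round(3).tolist(),im["fx"])
a=[cv2.imread("pics/%s.png"%n) for n in("scene","top")]
print(r.finger_overhang,r.current_t(),r.current_ee_rot(),optics.get_image("wrist")["mount"])
E
```

```text
scene [[0.857, -0.271, 0.438, 0.006], [-0.515, -0.43, 0.742, -0.881], [-0.013, -0.861, -0.508, 0.672]] 423.39579334265466
top [[-0.027, -0.987, 0.155, 0.353], [-1.0, 0.026, -0.008, -0.017], [0.003, -0.156, -0.988, 1.322]] 390.1315686919343
0.022 0.1 [ 1.16132204e-01  9.93233627e-01 -5.15024400e-04 -8.84463458e-05] [[ 1.75420358e-03 -9.63578461e-01 -2.67420031e-01  6.77202928e-02]
 [ 9.99998216e-01  1.50287733e-03  1.14449254e-03 -2.13041431e-05]
 [-7.00908863e-04 -2.67421561e-01  9.63579378e-01 -1.20437246e-01]
 [ 0.00000000e+00  0.00000000e+00  0.00000000e+00  1.00000000e+00]]
```

View pics/scene.png

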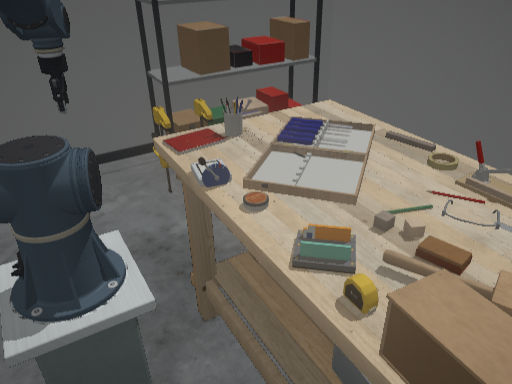

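View pics/top.png

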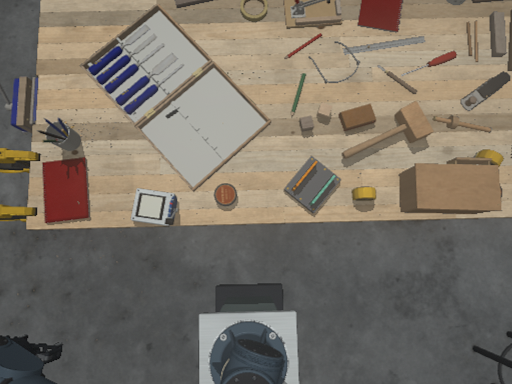

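The scene view shows the pad at about (212,172), tin (256,200), rack (325,247) with amber behind green, and tape (360,292). In the top view the pad is at (153,207), rack (312,185), amber at (302,178), green at (322,190), tin (226,195) and tape (363,193).

```bash
cat > m.py <<'E'
from h import *
for n in("top","scene"):
    im=np.load(n+".npy",allow_pickle=True).item(); P=cloud(im); hsv=cv2.cvtColor(im["pixels"],cv2.COLOR_RGB2HSV)
    box={"top":{"rack":(280,150,345,215),"pad":(130,185,182,228)},"scene":{"rack":(285,215,360,275),"pad":(185,150,235,190)}}[n]
    def sel(k,lo,hi):
        m=cv2.inRange(hsv,lo,hi); b=np.zeros_like(m); x0,y0,x1,y1=box[k]; b[y0:y1,x0:x1]=255; return (m&b)>0
    for nm,k,lo,hi in(("amber","rack",(8,150,80),(24,255,255)),("green","rack",(70,60,60),(95,255,255)),("white","pad",(0,0,170),(180,50,255)),("blue","pad",(105,70,30),(135,255,255))):
        m=sel(k,lo,hi); Q=P[m]; Q=Q[~np.isnan(Q[:,0])]
        if len(Q)<5: print(n,nm,len(Q)); continue
        if nm in("amber","green"):
            Q=Q[Q[:,2]>np.percentile(Q[:,2],90)-.008]; Q=Q[(Q[:,2]<.08)]
        (c,s,a)=cv2.minAreaRect(Q[:,:2].astype(np.float32)*1000)
        v,u=np.nonzero(m); print(n,nm,len(Q),"px",u.mean().round(1),v.mean().round(1),"rect",np.round(c),np.round(s),round(a,1),"z",Q[:,2].min().round(3),Q[:,2].max().round(3),np.median(Q,0).round(3))
    x0,y0,x1,y1=box["pad"]; Q=P[y0:y1,x0:x1].reshape(-1,3); Q=Q[Q[:,2]>.07]; print("above .07",len(Q),Q[:40:3].round(3).tolist())
    save({"pixels":cv2.resize(im["pixels"][box["rack"][1]-5:box["rack"][3]+5,box["rack"][0]-5:box["rack"][2]+5],None,fx=5,fy=5)},n+"_r.png")
    save({"pixels":cv2.resize(im["pixels"][y0-5:y1+5,x0-5:x1+5],None,fx=6,fy=6)},n+"_p.png")
E
python3 m.py
python3 - <<'E'
import cv2,numpy as np
L=[cv2.imread(f"pics/{n}.png") for n in("scene_r","top_r","scene_p","top_p")]
L=[cv2.resize(l,(390,290)) for l in L]
cv2.imwrite("pics/crops.png",np.vstack([np.hstack(L[:2]),np.hstack(L[2:])]))
E
```

```text
top amber 61 px 305.1 174.4 rect [ 596. -206.] [  6. 105.] 49.1 z 0.057 0.065 [ 0.595 -0.206  0.061]
top green 78 px 322.8 189.2 rect [ 542. -259.] [  7. 119.] 48.7 z 0.056 0.067 [ 0.541 -0.258  0.061]
top white 779 px 150.9 205.1 rect [506. 307.] [130. 110.] 80.9 z -0.001 0.078 [0.507 0.311 0.031]
top blue 25 px 170.3 207.6 rect [497. 236.] [ 5. 66.] 77.7 z 0.049 0.081 [0.487 0.238 0.073]
above .07 106 [[0.523, 0.232, 0.07], [0.513, 0.235, 0.072], [0.509, 0.234, 0.078], [0.506, 0.234, 0.076], [0.503, 0.235, 0.075], [0.5, 0.235, 0.074], [0.497, 0.235, 0.073], [0.493, 0.237, 0.076], [0.49, 0.24, 0.08], [0.487, 0.24, 0.079], [0.484, 0.24, 0.077], [0.48, 0.24, 0.081], [0.477, 0.24, 0.078], [0.474, 0.24, 0.08]]
scene amber 74 px 334.1 233.1 rect [ 590. -282.] [213.  82.] 83.6 z 0.051 0.061 [ 0.601 -0.214  0.058]
scene green 194 px 326.5 250.1 rect [ 542. -263.] [ 11. 117.] 48.6 z 0.05 0.061 [ 0.549 -0.27   0.057]
scene white 320 px 217.8 166.9 rect [529. 362.] [318. 166.] 62.4 z -0.006 0.034 [ 0.535  0.341 -0.001]
scene blue 19 px 209.4 169.2 rect [481. 238.] [ 9. 62.] 80.8 z 0.016 0.077 [0.473 0.239 0.072]
above .07 91 [[0.451, 0.245, 0.108], [0.448, 0.239, 0.107], [0.44, 0.244, 0.104], [0.446, 0.235, 0.106], [0.457, 0.236, 0.103], [0.44, 0.227, 0.107], [0.448, 0.223, 0.107], [0.437, 0.229, 0.104], [0.445, 0.224, 0.104], [0.453, 0.221, 0.103], [0.44, 0.221, 0.103], [0.448, 0.218, 0.102], [0.438, 0.225, 0.098], [0.447, 0.224, 0.097]]
```

View pics/crops.png

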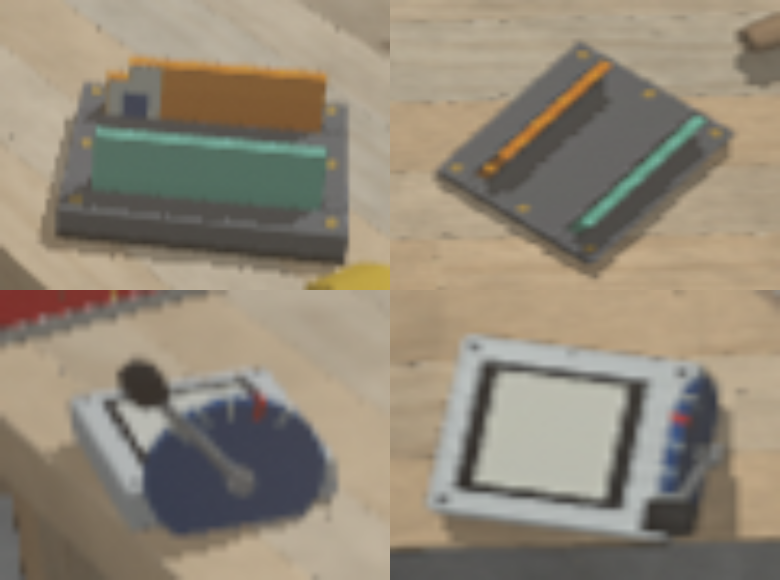

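The crops show the lever leaning back at 0, with the knob at the robot-side corner of the pad. The notch and frosted end of the amber plate is its near-left end, and the label faces the green plate. I'll go in for a close look at the lever.

```bash
cat >> h.py <<'E'
def quat(yax,z=(0,0,-1)):
    z=np.array(z,float);z/=np.linalg.norm(z);y=np.array(yax,float);y-=z*(y@z);y/=np.linalg.norm(y)
    return R.from_matrix(np.c_[np.cross(y,z),y,z]).as_quat()
def padyaw(): return np.array([np.sin(np.radians(9)),np.cos(np.radians(9)),0])
E
python3 - <<'E'
from h import *
y=padyaw()
r.set_gripper(.55)
r.move_to([.446,.228,.20],quat(y)); im=shot("wrist"); save(im,"w1.png"); np.save("w1",im,allow_pickle=True)
r.move_to([.47,.24,.27],quat(y)); im=shot("wrist"); save(im,"w2.png"); np.save("w2",im,allow_pickle=True)
print(r.current_t(),r.current_opening())
a=[cv2.imread("pics/%s.png"%n) for n in("w1","w2")]
cv2.imwrite("pics/w12.png",cv2.resize(np.hstack(a),(800,300),interpolation=cv2.INTER_AREA))
E
```

```text
2.75 0.5511205260967185
```

View pics/w12.png

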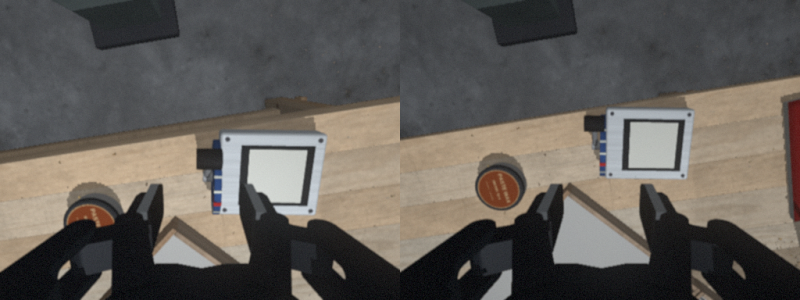

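Both wrist views show the pad with its window, the knob at (208,158) and (594,122), and the tin well clear to the left. Next I'll measure the window, pad yaw and knob.

```bash
cat > mp.py <<'E'
from h import *
def ray(im,u,v):
    d=im["W"][:3,:3]@np.array([(u-im["cx"])/im["fx"],(v-im["cy"])/im["fy"],1.]); return im["W"][:3,3],d/np.linalg.norm(d)
def tri(a,pa,b,pb):
    A=[];B=[]
    for im,p in((a,pa),(b,pb)):
        o,d=ray(im,*p); M=np.eye(3)-np.outer(d,d); A.append(M);B.append(M@o)
    return np.linalg.lstsq(np.vstack(A),np.hstack(B),rcond=None)[0]
if __name__=="__main__":
    S=[];K=[];W=[]
    for n,kb in(("w1",(245,180,290,225)),("w2",(740-512,140,772-512+8,172))):
        im=np.load(n+".npy",allow_pickle=True).item(); S.append(im); P=cloud(im); hsv=cv2.cvtColor(im["pixels"],cv2.COLOR_RGB2HSV)
        m=cv2.inRange(hsv,(18,8,170),(50,70,255)); 
        nc,lab,st,ce=cv2.connectedComponentsWithStats(m)
        ok=[i for i in range(1,nc) if st[i,4]>1500 and st[i,1]+st[i,3]<300]
        print(n,[(st[i].tolist(),ce[i].round(1).tolist()) for i in ok])
        # window: component whose cloud height ~.031
        for i in ok:
            Q=P[lab==i]; z=np.nanmedian(Q[:,2])
            v,u=np.nonzero(lab==i); pts=np.array([plane(im,a,b,.031) for a,b in zip(u,v)])
            c,s,a=cv2.minAreaRect((pts[:,:2]*1000).astype(np.float32)); print("  win z",z.round(4),np.round(c,1),np.round(s,1),round(a,1)); 
            if 55<min(s) and max(s)<80: W.append(cv2.boxPoints((
                (0,0),(1,1),0)) is not None and ce[i])
        k=(P[:,:,2]>.085)&(P[:,:,2]<.115)&(hsv[:,:,2]<60); k[260:]=0
        k=k&(np.abs(P[:,:,0]-.446)<.04)&(np.abs(P[:,:,1]-.228)<.04)
        v,u=np.nonzero(k); Q=P[k]; c,s,a=cv2.minAreaRect((Q[:,:2]*1000).astype(np.float32))
        print("  knob px",u.mean(),v.mean(),len(u),"z top",np.percentile(Q[:,2],95).round(4),"rect",np.round(c,1),np.round(s,1),round(a,1)); K.append((u.mean(),v.mean()))
        q=P[190:300]; 
    print("tri knob",tri(S[0],K[0],S[1],K[1]).round(4))
    if len(W)==2: print("tri win",tri(S[0],W[0],S[1],W[1]).round(4))
E
python3 mp.py
```

```text
w1 []
  knob px 268.0223602484472 203.2745341614907 805 z top 0.1096 rect [446.3 236. ] [22.  19.1] 81.1
w2 []
  knob px 248.62007874015748 157.47834645669292 508 z top 0.11 rect [446.4 236.7] [22.6 18.2] 80.9
tri knob [0.4463 0.2366 0.1011]
```

```bash
python3 - <<'E'
from h import *
from mp import tri
S=[];C=[]
for n,(u0,v0) in(("w1",(355,225)),("w2",(325,185))):
    im=np.load(n+".npy",allow_pickle=True).item(); P=cloud(im); px=im["pixels"]; print(n,px[v0,u0],P[v0,u0].round(4))
    hsv=cv2.cvtColor(px,cv2.COLOR_RGB2HSV)
    m=(np.abs(px.astype(int)-px[v0,u0].astype(int)).max(-1)<22).astype(np.uint8)
    _,lab,st,ce=cv2.connectedComponentsWithStats(m,connectivity=4); L=lab==lab[v0,u0]; print(st[lab[v0,u0]])
    v,u=np.nonzero(L); rc=cv2.minAreaRect(np.c_[u,v].astype(np.float32))
    c=np.array([plane(im,*p,.031) for p in cv2.boxPoints(rc)]); e=np.diff(c,axis=0); print("sides",np.linalg.norm(e,axis=1).round(4),np.degrees(np.arctan2(e[:,1],e[:,0])).round(1),"ctr",c.mean(0).round(4),"depth z",np.nanmedian(P[L][:,2]).round(4))
    S.append(im);C.append(rc[0])
    w=P[:,:,2]; t=(abs(w)<.02); t[300:]=0; print("bench z",np.nanmedian(w[t]).round(4))
    b=cv2.inRange(hsv,(105,80,30),(135,255,255))>0; b[300:]=0; b&=(abs(P[:,:,0]-.5)<.08)&(abs(P[:,:,1]-.23)<.06); Q=P[b]; print("blue x range",Q[:,0].min(),Q[:,0].max(),"y",np.median(Q[:,1]),"zmax",np.percentile(Q[:,2],98),len(Q))
    rd=((hsv[:,:,0]<8)|(hsv[:,:,0]>172))&(hsv[:,:,1]>120); rd[300:]=0; rd&=(abs(P[:,:,0]-.52)<.06)&(abs(P[:,:,1]-.24)<.04); print("red",np.median(P[rd],0),rd.sum())
print("tri win",tri(S[0],C[0],S[1],C[1]).round(4))
E
```

```text
w1 [207 213 206] [0.5029 0.3162 0.0306]
[ 317  192   75   67 4176]
sides [0.0691 0.068  0.0698] [170.   76.8  -6.5] ctr [0.5024 0.3145 0.031 ] depth z 0.0311
bench z -0.0002
blue x range 0.42720036862997096 0.5169417729916641 y 0.24063744104207507 zmax 0.1043443928106576 445
red [0.50613727 0.23620012 0.0757742 ] 41
w2 [183 186 180] [0.5023 0.3161 0.031 ]
[ 293  157   63   58 3351]
sides [0.0688 0.0695 0.0691] [171.3  79.5  -5.8] ctr [0.5038 0.3146 0.031 ] depth z 0.0312
bench z -0.0001
blue x range 0.43942204559136355 0.5260418565422122 y 0.24078014244358814 zmax 0.10760886991224031 281
red [0.50611547 0.23717182 0.07610661] 21
tri win [0.5053 0.3165 0.022 ]
```

Measured values:
- **Window:** (0.5035, 0.3145, 0.031).
- **Pad yaw:** -9°.
- **Knob:** (0.446, 0.236, 0.100), so the lever is at about 7°.
- **Red mark:** agrees with a hinge at (0.489, 0.2295).

Next I'll pinch the knob and swing it to the mark.

```bash
cat > lev.py <<'E'
from h import *
y=padyaw(); px=np.array([y[1],-y[0],0]); H=np.array([.4894,.2295,.032])
def kn(deg): a=np.radians(deg-40); return H+.08*(np.sin(a)*px+np.cos(a)*np.array([0,0,1]))
G=np.array([0,0,.003])
def look(name):
    im=shot("wrist"); save(im,name+".png"); P=cloud(im); hsv=cv2.cvtColor(im["pixels"],cv2.COLOR_RGB2HSV)
    k=(P[:,:,2]>.088)&(P[:,:,2]<.13)&(hsv[:,:,2]<70); d=P-H
    k&=(abs(d@y)<.016)&(abs(d@px)<.08)
    Q=P[k]; c,s,a=cv2.minAreaRect((np.c_[(Q-H)@px,(Q-H)@y]*1000).astype(np.float32))
    xs=np.array((Q-H)@px); zt=np.percentile(Q[:,2],95)-.010-H[2]
    m=(np.percentile(xs,1)+np.percentile(xs,99))/2
    print("knob rect",np.round(c,1),np.round(s,1),"n",len(Q),"xmid",m.round(4),"z",zt.round(4),"angle atan",np.degrees(np.arctan2(m,zt)).round(1)+40,"asin",np.degrees(np.arcsin(m/.08)).round(1)+40)
E
python3 - <<'E'
from lev import *
r.move_linear(kn(7)+G+[0,0,.05],quat(y),vel=.25)
r.move_linear(kn(7)+G,vel=.15); print(r.current_contact_force())
r.set_gripper(0,20); print("open",r.current_opening(),r.current_finger_force())
for d in(20,33,46,60,63): r.move_linear(kn(d)+G,vel=.12)
print(r.current_contact_force(),r.current_t())
r.move_linear(kn(60)+G,vel=.1)
r.set_gripper(.55); r.move_linear(kn(60)+[-.03,0,.12],vel=.25)
look("l1"); print(r.current_t())
E
```

```text
[-0.20354322  1.31359221  0.57265138]
open 0.27751860455689936 20.941949486732483
[ 0.06340866 -9.42293896  3.7659211 ] 5.65
knob rect [19.5 -0.9] [17.1 22.1] n 663 xmid 0.0193 z 0.0774 angle atan 54.0 asin 53.9
6.9333
```

```bash
python3 - <<'E'
from lev import *
im=cv2.imread("pics/l1.png"); 
r.move_linear(kn(60)+[-.05,0,.14],vel=.25); look("l2"); b=cv2.imread("pics/l2.png")
cv2.imwrite("pics/l12.png",np.hstack([im[100:330,130:390],b[100:330,130:390]]).repeat(1,0))
E
```

```text
knob rect [19.4 -0.6] [16.7 21.7] n 541 xmid 0.0189 z 0.0773 angle atan 53.7 asin 53.6
```

View pics/l12.png

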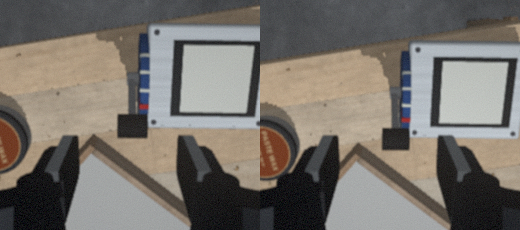

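The knob is short of the red mark, at about 55°. I'll pinch it again and overdrive without backing off.

```bash
python3 - <<'E'
from lev import *
r.move_linear(kn(55)+G+[0,0,.04],vel=.25); r.move_linear(kn(55)+G,vel=.15)
r.set_gripper(0,30); print(r.current_opening())
r.move_linear(kn(60)+G,vel=.08); r.move_linear(kn(64.5)+G,vel=.08); r.sleep(.3)
r.set_gripper(.55); r.move_linear(kn(60)+[.03,0,.14],vel=.25); look("l3"); print(r.current_t())
E
```

```text
0.2754549310924695
knob rect [31.1 -0.8] [18.8 22.7] n 660 xmid 0.0314 z 0.0731 angle atan 63.3 asin 63.1
10.475
```

```bash
python3 - <<'E'
from lev import *
r.move_linear(kn(63.3)+G+[0,0,.04],vel=.25); r.move_linear(kn(63.3)+G,vel=.15)
r.set_gripper(0,30)
r.move_linear(kn(58.8)+G,vel=.06); r.sleep(.3)
r.set_gripper(.55); r.move_linear(kn(60)+[.03,0,.14],vel=.25); look("l4"); print(r.current_t())
im=shot("top"); P=cloud(im); Q=P[185:228,130:185].reshape(-1,3); Q=Q[Q[:,2]>.09]; Q=Q[abs((Q-H)@y)<.02]; print(len(Q),np.round([(Q-H)@px,Q[:,2]],4).tolist() if len(Q)<40 else "")
E
```

```text
knob rect [26.6 -0.9] [23.2 18.6] n 689 xmid 0.0269 z 0.0752 angle atan 59.7 asin 59.7
13.4417
16 [[0.0056, 0.0061, 0.0071, 0.008, 0.0174, 0.0162, 0.0164, 0.0166, 0.0172, 0.0049, -0.0134, -0.0138, -0.0159, -0.0154, -0.0177, -0.02], [0.4915, 0.4895, 0.4839, 0.4783, 0.4176, 0.4295, 0.4299, 0.4313, 0.429, 0.479, 0.567, 0.5721, 0.5719, 0.5693, 0.5701, 0.5735]]
```

Lever now reads 59.7°, which is good. Next I'll check the final-pose IK options and take a close look at the rack.

```bash
cat > fin.py <<'E'
from h import *
WIN=np.array([.5035,.3145,.031]); LAB=np.array([.043,.004,.0275])
def final(phi,s,gx,gz,h=.10,tilt=45,gy=0.):
    yh=np.array([np.cos(phi),np.sin(phi),0]); up=np.array([0,0,1.]); x=np.cross(yh,up); t=np.radians(tilt)
    yp=np.cos(t)*yh+np.sin(t)*up; zp=np.cross(x,yp); Rp=np.c_[x,yp,zp]
    pos=WIN+[0,0,h]+Rp@(np.array([gx,gy,gz])-LAB)
    return pos,quat(s*yp,-zp)
E
python3 - <<'E'
from fin import *
a=np.radians(48.7); yp=np.array([-np.cos(a),-np.sin(a),0])
C=np.array([.591,-.201,0]); 
for s in(1,-1):
    q=r.inverse_kinematics([*C[:2],.05],quat(s*yp)); print(s,"pick",None if q is None else np.round(q,2))
    for ph in(-60,-30,0,31,60,90):
        p,o=final(np.radians(ph),s,-.008,.045); q=r.inverse_kinematics(p,o); print("  ",ph,p.round(3),None if q is None else np.round(q,2))
s=1 
r.move_linear(np.array(r.current_tool_pos())+[-.03,-.03,.08],vel=.3)
r.move_to([C[0],C[1],.22],quat(-yp)); im=shot("wrist"); save(im,"r1.png"); np.save("r1",im,allow_pickle=True); print(r.current_t(),np.round(r.current_q(),2))
P=cloud(im); hsv=cv2.cvtColor(im["pixels"],cv2.COLOR_RGB2HSV)
m=(cv2.inRange(hsv,(8,130,60),(24,255,255))>0); Q=P[m]; Q=Q[(Q[:,2]>.05)&(Q[:,2]<.07)&(np.linalg.norm(Q[:,:2]-C[:2],axis=1)<.08)]
print(cv2.minAreaRect((Q[:,:2]*1000).astype(np.float32)),len(Q),np.median(Q[:,2]))
E
```

```text
1 pick [-0.4   0.74  1.58 -0.    0.83  1.89]
   -60 [0.54  0.353 0.141] [ 0.77  0.79  1.41 -0.8   1.29  2.18]
   -30 [0.516 0.366 0.141] [ 0.81  0.65  1.69 -1.05  0.91  2.06]
   0 [0.488 0.366 0.141] [ 0.76  0.52  1.95 -1.5   0.51  2.08]
   31 [0.464 0.35  0.141] None
   60 [0.452 0.327 0.141] [ 0.34  0.43  2.14  1.72  0.48 -2.28]
   90 [0.452 0.299 0.141] [ 0.18  0.5   1.99  1.13  0.88 -2.26]
-1 pick [-0.4   0.74  1.58 -0.    0.83 -1.25]
   -60 [0.54  0.353 0.141] [ 0.77  0.79  1.41 -0.8   1.29 -0.96]
   -30 [0.516 0.366 0.141] [ 0.81  0.65  1.69 -1.05  0.91 -1.08]
   0 [0.488 0.366 0.141] [ 0.76  0.52  1.95 -1.5   0.51 -1.06]
   31 [0.464 0.35  0.141] [ 0.58  0.43  2.13  3.27  0.21 -0.1 ]
   60 [0.452 0.327 0.141] [0.34 0.43 2.14 1.72 0.48 0.86]
   90 [0.452 0.299 0.141] [0.18 0.5  1.99 1.13 0.88 0.88]
15.5333 [-0.4   0.52  1.48  0.    1.14 -1.25]
((596.4973754882812, -205.9833526611328), (7.690552234649658, 106.77181243896484), 48.838600158691406) 1011 0.0597970840630585
```

View pics/r1.png

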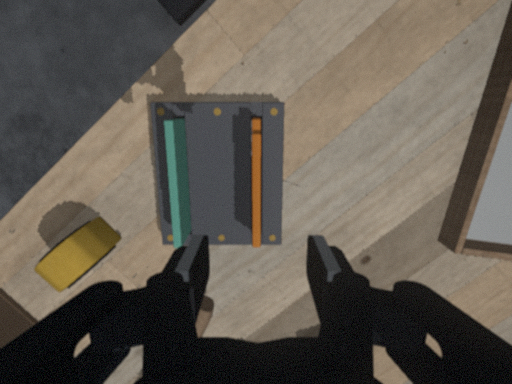

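The wrist view shows the amber plate's top edge running from (256,118) to (256,245). The notch step is at the top end, near the robot's left, and green is clear at (178,180). Plate centre is (0.592, -0.202) with its top at 0.060, which agrees with the text. Grasping now.

```bash
python3 - <<'E'
from fin import *
a=np.radians(48.84); yp=np.array([-np.cos(a),-np.sin(a),0]); xp=np.array([-np.sin(a),np.cos(a),0])
g=np.array([.592,-.202,.050])-.008*xp
r.move_linear(g+[0,0,.05],quat(-yp),vel=.25); r.move_linear(g,vel=.12); print("f",r.current_contact_force())
r.set_gripper(0,45); print("open",r.current_opening(),r.current_finger_force(),r.current_contact_force(),r.current_tool_pos())
r.move_linear(g+[0,0,.06],vel=.08); r.move_linear(g+[0,0,.2],vel=.25)
print("open",r.current_opening(),r.current_finger_force(),r.current_contact_force(),r.current_t())
p,o=final(np.radians(-45),-1,-.008,.045); p2=p+[0,0,.12]
r.move_to(p2,o); print(r.current_opening(),r.current_t(),r.current_tool_pos(),p2)
im=shot("wrist"); save(im,"f1.png"); im=shot("scene"); save(im,"f1s.png"); np.save("f1s",im,allow_pickle=True)
c=cv2.resize(im["pixels"][80:200,140:300],None,fx=2.4,fy=2.4)
cv2.imwrite("pics/f1c.png",np.hstack([cv2.imread("pics/f1.png")[:288,:400],c[:,:,::-1]]))
E
```

```text
f [ 0.4593035  -0.27343589 -0.08249519]
open 0.0893507199125362 44.759005308151245 [0.17423967 0.60175875 6.10883656] [ 0.59840857 -0.20744077  0.0507398 ]
open 0.08887184034827726 43.78817796707153 [ 0.16469579  0.00409942 -0.80005893] 18.775
0.08327949993896973 20.825 [0.52938065 0.36044846 0.26056422] [0.52881245 0.36131245 0.26054594]
```

View pics/f1c.png

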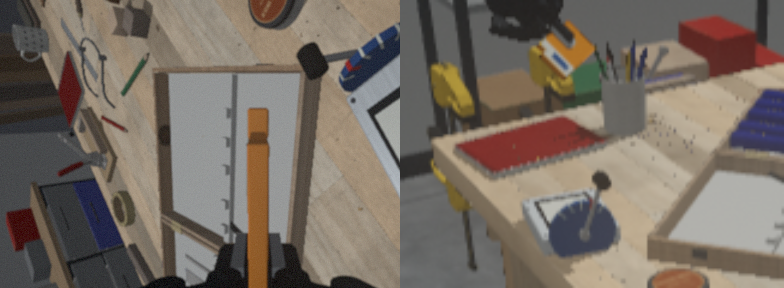

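The plate is held with the notch end forward, at (257,130) in the wrist view. In the scene view the lever stands just past upright over the red mark. I'll descend, then check level and label position.

```bash
python3 - <<'E'
from fin import *
p,o=final(np.radians(-45),-1,-.008,.045)
r.move_linear(p,o,vel=.12); r.sleep(.4)
print(r.current_t(),np.array(r.current_tool_pos())-p,r.current_opening())
im=shot("scene"); save(im,"f2s.png"); P=cloud(im); hsv=cv2.cvtColor(im["pixels"],cv2.COLOR_RGB2HSV)
near=(np.linalg.norm(P-(WIN+[.02,.03,.1]),axis=-1)<.12)&(P[:,:,2]>.09)
m=near&(cv2.inRange(hsv,(8,120,60),(24,255,255))>0); b=near&(cv2.inRange(hsv,(100,60,30),(135,255,255))>0)
Q=P[m]; print(len(Q)); c=Q.mean(0); U,S,V=np.linalg.svd(Q-c); print("scene plate normal",V[2].round(3),"long",V[0].round(3),"ctr",c.round(4))
print("blue",b.sum(),P[b].mean(0).round(4) if b.any() else "")
yh=np.array([np.cos(-np.pi/4),np.sin(-np.pi/4),0]); x=np.cross(yh,[0,0,1]); 
w=shot("wrist"); save(w,"f2.png"); Pw=cloud(w); hw=cv2.cvtColor(w["pixels"],cv2.COLOR_RGB2HSV)
m=(cv2.inRange(hw,(8,120,60),(24,255,255))>0)&(np.linalg.norm(Pw-p,axis=-1)<.1)
Q=Pw[m]; s=(Q-WIN)@x; print("wrist edge n",len(Q),"s max",np.percentile(s,99.5).round(4),"(expect %.4f)"%.017)
zp=np.array([-.7071*yh[0],-.7071*yh[1],.7071]); h=(Q-WIN-[0,0,.1])@zp
k=(h>np.percentile(h,50)-.004); f=np.polyfit(s[k],Q[k][:,2],1); print("edge slope deg",np.degrees(np.arctan(f[0])).round(2),"h top",np.median(h).round(4),"(expect .0275)")
yy=np.array([.7071*yh[0],.7071*yh[1],.7071]); print("mid normal offset",np.median((Q-WIN-[0,0,.1])@yy).round(4),"expect -.004")
i=shot("top"); 
c1=cv2.resize(im["pixels"][110:200,160:280],None,fx=3.3,fy=3.3); c2=cv2.resize(i["pixels"][150:230,120:400],(396,297))
save({"pixels":np.hstack([c1[:297],c2])},"f2c.png")
E
```

```text
22.475 [2.40161633e-05 3.03614552e-05 1.56854425e-04] 0.08812065695898709
195
scene plate normal [-0.546  0.602 -0.583] long [ 0.766  0.64  -0.058] ctr [0.5389 0.3456 0.1293]
blue 16 [0.5096 0.3107 0.1244]
wrist edge n 4726 s max 0.0158 (expect 0.0170)
edge slope deg -0.27 h top 0.0267 (expect .0275)
mid normal offset -0.0043 expect -.004
```

View pics/f2c.png

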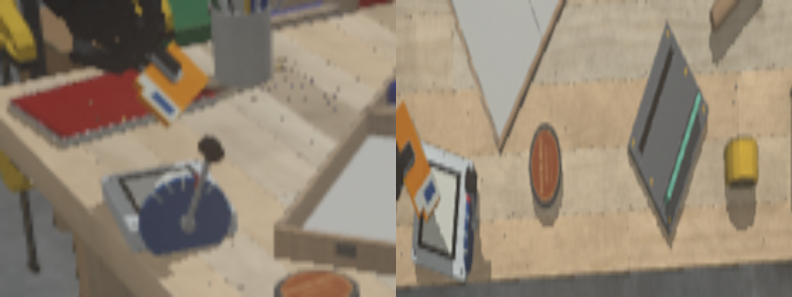

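The label faces up over the window. The plate edge is level to 0.3° and the label end is within about 2 mm. The lever is at the mark, and green, tin and tape are undisturbed. Handing in.

```bash
python3 -c "
from h import *
print(r.hand_in(), r.current_t())"
```

```text
the job is handed in; nothing more can be done
the job is handed in; nothing more can be done
```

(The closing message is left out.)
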